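# Make up a carton tray and fill it with rusks from the slide-lid box

## Task

Get the rusks ready to take to the table: first fold all four sides of the cardboard tray fully upright; then open the wooden box by raising the front end of its sliding lid over the stop lip and drawing it forward out of its grooves, and lay the lid flat on the counter, handle up. Then move every rusk from the box onto the tray's floor, none on top of another, leaving the tray's sides upright and the jar, mug and grey carton undisturbed.

Things in the scene. Friction and masses are not known exactly. Their poses are not given: they have to be found in the camera images.
- box: Fixed wooden keeping box, 190 mm long (x) by 140 mm wide (y); origin on the counter under its middle, z up. Its front end, at -x, faces roughly to the robot. Inside: x -85 to +85, y -58 to +58 mm, floor 6 mm up. The side walls (12 mm) have at 42 mm height an 8 mm ledge that carries the lid and, outside it, a 4 mm guide rim up to 52 mm; the rear end has such a rim too.
- box_lip (a point): Top middle of the box's front wall (8 mm thick), 89 mm in front of the box's origin, 47 mm up: the stop lip. It stands 5 mm above the ledge and 2 mm in front of the lid's front edge, so the lid cannot slide forward (towards the box's -x) until its front end is raised over it.
- box_keeper (a point): Middle of the rear end at the height of the groove keepers: from x = +52 mm of the box to its rear end, strips 52 to 56 mm high reach 12 mm in from both outer sides over the lid's edges, with 4 mm of play. So the lid cannot be lifted straight up: its front end rises about 15 mm at most. After 40 mm of travel forward its rear is out from under them and the lid lifts away.
- box_floor (a point): Middle of the box's inner floor, 6 mm up. Three flat battens 8 mm high (tops 14 mm up) cross the floor along y, at x -85 to -57, -17 to +17 and +57 to +85 mm; between them are two channels 40 mm wide in which the rusks stand with their long sides along y, so that there is finger room over the battens on both sides of a rusk.
- lid_grip (a point): Centre of the lid's handle. The lid: loose 110 g board 174 x 129 x 6 mm with a dark handle block 40 (x) x 16 (y) x 26 mm tall standing on it near its front edge. Axes are the lid's: +x to the rear, z up. The handle's centre is 26 mm behind the front edge, 61 mm in front of the board's centre, 19 mm above its underside. Closed, it is at x -57, y 0, z 61 mm in the box's frame, axes parallel.
- rusk0_mid (a point): Centre of a loose, hard rusk (baked bread block), 48 mm long (its x), 24 mm wide (its y), 30 mm tall (its z), 30 g or so; at the start it stands in one of the two channels on the box floor under the lid, or is absent (None).
- rusk1_mid (a point): Centre of a loose, hard rusk (baked bread block), 48 mm long (its x), 24 mm wide (its y), 30 mm tall (its z), 30 g or so; at the start it stands in one of the two channels on the box floor under the lid, or is absent (None).
- rusk2_mid (a point): Centre of a loose, hard rusk (baked bread block), 48 mm long (its x), 24 mm wide (its y), 30 mm tall (its z), 30 g or so; at the start it stands in one of the two channels on the box floor under the lid, or is absent (None).
- rusk3_mid (a point): Centre of a loose, hard rusk (baked bread block), 48 mm long (its x), 24 mm wide (its y), 30 mm tall (its z), 30 g or so; at the start it stands in one of the two channels on the box floor under the lid, or is absent (None).
- tray: Cardboard tray blank, its 130 mm (x) by 150 mm (y) bottom, 4 mm thick, fixed to the counter; origin under its centre on the counter, z up, so its floor is 4 mm up. Four side flaps, each 45 mm deep and 4 mm thick, are hinged along the bottom's four edges at counter height: far at x = +65 mm, near at x = -65 mm, left at y = +75 mm, right at y = -75 mm.
- flap_far (a joint): Fold angle of the tray's far flap (on the tray's +x side, 146 mm wide): 0 lying flat outwards, 1.57 upright, stop at 1.63 rad. The crease is stiff: it stays where it is left and takes about 0.05 N m to fold.
- flap_near (a joint): Fold angle of the tray's near flap (on the tray's -x side, 146 mm wide): 0 lying flat outwards, 1.57 upright, stop at 1.63 rad. The crease is stiff: it stays where it is left and takes about 0.05 N m to fold.
- flap_left (a joint): Fold angle of the tray's left flap (on the tray's +y side, 126 mm wide): 0 lying flat outwards, 1.57 upright, stop at 1.63 rad. The crease is stiff: it stays where it is left and takes about 0.05 N m to fold.
- flap_right (a joint): Fold angle of the tray's right flap (on the tray's -y side, 126 mm wide): 0 lying flat outwards, 1.57 upright, stop at 1.63 rad. The crease is stiff: it stays where it is left and takes about 0.05 N m to fold.
- jar: Bystander: amber glass jar with brass cap, 64 mm across, 100 mm tall, standing loose beyond the work; origin at its underside.
- mug: Bystander: white mug, 80 mm across, 70 mm tall, standing loose beyond the work; origin at its underside.
- carton: Bystander: dark grey carton, 60 x 110 mm, 50 mm tall, standing loose beyond the work; origin at its underside.
Not all that is in view belongs to the job. Of the things that look like the part that bears lid_grip, the smaller one is meant.

How it is judged:
On the way, in this order (a step that is already met when the one before it is completed fails the run):
1. all four sides of the tray stand upright (value of joint each of flap_far, flap_near, flap_left, flap_right above 1.4 rad), for 0.2 s.
2. the lid is drawn forward over the stop lip (10 to 42 mm), its rear end still in the grooves (x of lid_grip in the frame of box between -0.099 and -0.067 m and angle between lid_grip's own z axis and vertical below 0.2 rad and z of lid_grip in the frame of box below 0.09 m), for 0.05 s.
3. the lid lies flat on the counter, handle up (height (world z) of lid_grip below 0.026 m and angle between lid_grip's own z axis and vertical below 0.08 rad), for 0.2 s.
At the end, for the whole second after the job is handed in: All four flaps above 1.40 rad; the lid flat on the counter, handle up (handle centre below 26 mm, tilt under 0.08 rad); every rusk that is present has its centre over the tray's bottom (within 60 mm in x and 70 mm in y of the tray's middle) and under 32 mm high, at rest (all of step 1 and all of step 3 and x of rusk0_mid in the frame of tray between -0.06 and 0.06 m and y of rusk0_mid in the frame of tray between -0.07 and 0.07 m and height (world z) of each of rusk0_mid, rusk1_mid, rusk2_mid, rusk3_mid below 0.032 m and linear speed of each of rusk0, rusk1, rusk2, rusk3 below 0.02 m/s and x of rusk1_mid in the frame of tray between -0.06 and 0.06 m and y of rusk1_mid in the frame of tray between -0.07 and 0.07 m and x of rusk2_mid in the frame of tray between -0.06 and 0.06 m and y of rusk2_mid in the frame of tray between -0.07 and 0.07 m and x of rusk3_mid in the frame of tray between -0.06 and 0.06 m and y of rusk3_mid in the frame of tray between -0.07 and 0.07 m); the robot touches nothing.
It fails at once if the jar is moved more than 30 mm (distance of jar from where it was at the start of the episode above 0.03 m).
It fails at once if the mug is moved more than 30 mm (distance of mug from where it was at the start of the episode above 0.03 m).
It fails at once if the carton is moved more than 30 mm (distance of carton from where it was at the start of the episode above 0.03 m).
Of rusk0, rusk1, rusk2, rusk3 only 2 to 4 are there at a start; the rules pass over those that are not, and their reading is None.
At some moment in a run one of rusk0, rusk1, rusk2, rusk3 may be knocked a few centimetres aside while the robot is not near it.
Once in a run the grip may slacken for a moment while it holds something.
It also fails if it takes over 210 s, if anything falls off the work surface, if the arm or the gripper's body presses on something with over 40 N, if the wrist force passes 120 N, or if a joint passes its speed limit or range.

## Robot

A 6-joint arm with a two-finger parallel gripper is mounted at the origin on the work surface. World frame = base frame: x ahead of the robot, y to its left, z up, the work surface at z = 0. Lengths are in m, angles in rad, forces in N, time in s.
With the tool pointing down it reaches from about 0.275 to 0.825 m from the base axis. Payload 4.9 kg.
Tool frame: the origin (TCP) lies midway between the tips of the shut fingers; the grasp point (between the pads) lies 19 mm behind it (grip_point_offset is the distance from the TCP to the grasp point, in m); z points along the fingers, y is the line along which they close (so a half turn about z gives the same grasp; the last joint's range is limited). The gripper opens to 85 mm and grips with 20 to 120 N. Pads are 22 mm wide; open, the fingers measure 114 mm over their backs; the gripper's body (76 mm by 85 mm) begins 54 mm behind the grasp point. The pads swing forward as they close: fully open they stand 13 mm farther back than shut.
Start: joints at [-1.446, 0.326, -0.193, 1.052, 0, 1.437], TCP at [0.141, -0.532, 0.231] pointing down, gripper open.
Joint ranges: [-2.65, 2.65], [-0.97, 1.79], [-1.3, 1.35], [-1.93, 2.1], [-1.47, 1.37], [-3.14, 3.14]. Speed limits (rad/s): [2.57, 2.57, 3.14, 3.14, 3.14, 3.14].

## Interface

Orientations are given as a rotation vector (axis times angle).
In Python, from cell import * gives the robot as it stands. Calls block until the motion is done:
- movep(position, orientation): joint-space move of the TCP to a pose.
- move_l(position, velocity=0.15, rot=None, until_force=None): straight line of the TCP; rot=None keeps the orientation; velocity is the mean speed in m/s. With until_force (N) it stops when the force on the tool has changed by that much, and returns True; else False.
- set_joints(angles): joint-space move.
- let_go() and grab(newtons=None): open the fingers fully, or close them until they stop; newtons is the grip in N (None keeps the last).
- sleep(seconds).
- ik(position, orientation): joint angles nearest the present ones, or None.
- get_state(): the state.
- grab_frame(name): name is "scene" or "top"; returns a dict with "img" (420x560x3 uint8, red, green, blue), "fx", "fy", "cx", "cy" (pixels), "k1" (the pictures are not rectified: a ray, as slopes to the right and down, at radius r is drawn at 1 + k1 r^2 times it, then the intrinsics apply), "cam_to_world" (4x4, takes a point from camera to world coordinates). Camera axes: x right, y down, z forward; pixel columns grow to the right and rows downward; lengths in m; the calibration is good to about 2 mm. A picture is of the moment at which its call begins. There is no depth.
A pose or a line that the arm cannot do raises MotionError and nothing moves.
- sign_off(): hands the job in; it is judged then, once.
Trained networks look in the newest picture that a camera, given by its name, has taken for a name from the list of things; names that differ only in an ending like _2 or _b are one class to them, and where a whole thing is asked for, a point or a joint stands for the part that bears it (a point fixed in the world has none). Each returns a list of dicts, best first, with "score" (0 to 1); they miss things now and then, are a little off and sometimes report something else, mostly with a low value. They report only what shows in the picture. A call takes as long as a camera call. They do not tell look-alikes from the thing itself.
- spot_in(camera, name): "centre" ([column, row] in pixels, amid what is visible of it).
- silhouettes(camera, name): "mask" (420x560 bool, what is visible of it) and "centre" ([column, row] in pixels, amid what is visible of it).
- tip_of(camera, name): "centre" ([column, row] in pixels: a listed point, or the origin of a listed thing).
The state is a dict: "clock": time; "q": joint angles; "joint_velocities": joint speeds; "tau": joint torques, N m; "position": TCP position; "eef_rot": TCP orientation; "contact_force": force on the tool from outside, world axes, zero at the start; "wrist_torque": the same for the moment, N m; "finger_gap": opening from 0.0 (shut) to 1.0 (fully open); "grasp_force": force on a finger pad.
Only numpy, scipy, OpenCV 4.12 (cv2) and the standard library are available. Lean on these libraries where they do the work, as an engineer would, in place of code of your own. Each camera call takes 0.05 s, during which the arm holds its last target. There are 200 camera calls.

## Working session

There is one attempt and no reset: what is moved stays moved. The work goes in short steps, each a Python script; the robot and the scene stay as the last script left them, time stands still between calls to the robot, and variables do not carry over. Pictures are saved under pics/ and viewed, at most 14 in all, crops included, and the job is handed in when it is done.

```bash
ls; mkdir -p pics; cat > h.py <<'E'
from cell import *
import numpy as np, cv2
from scipy.spatial.transform import Rotation as R
def pix2w(f,uv,z):
    """pixel -> world point on plane of height z"""
    K=np.array([[f["fx"],0,f["cx"]],[0,f["fy"],f["cy"]],[0,0,1.]])
    p=cv2.undistortPoints(np.array([[uv]],float),K,np.array([f["k1"],0,0,0,0.]))[0,0]
    T=np.array(f["cam_to_world"]); d=T[:3,:3]@np.array([p[0],p[1],1]); o=T[:3,3]
    return o+d*(z-o[2])/d[2]
def w2pix(f,P):
    K=np.array([[f["fx"],0,f["cx"]],[0,f["fy"],f["cy"]],[0,0,1.]])
    Ti=np.linalg.inv(np.array(f["cam_to_world"]))
    q=(Ti[:3,:3]@np.atleast_2d(P).T).T+Ti[:3,3]
    return cv2.projectPoints(q,np.zeros(3),np.zeros(3),K,np.array([f["k1"],0,0,0,0.]))[0][:,0]
def save(f,n,crop=None,s=1):
    im=f["img"][:,:,::-1]
    if crop: im=im[crop[1]:crop[3],crop[0]:crop[2]]
    if s!=1: im=cv2.resize(im,None,fx=s,fy=s,interpolation=cv2.INTER_CUBIC)
    cv2.imwrite("pics/"+n+".png",im)
def down(yaw,tilt=0.):
    """tool down, finger closing line (tool y) at angle yaw in world xy (mod pi)"""
    y=np.array([np.cos(yaw),np.sin(yaw),0]);z=np.array([0,0,-1.]);x=np.cross(y,z)
    return R.from_matrix(np.c_[x,y,z]).as_rotvec()
E
python3 - <<'E'
from h import *
for c in("scene","top"):
    f=grab_frame(c);save(f,c+"0")
    print(c,np.round(f["cam_to_world"],3).tolist(),f["fx"],f["k1"])
    for n,z in(("box",0),("box_lip",.047),("box_keeper",.054),("lid_grip",.061),("tray",0),("flap_far",0),("flap_near",0),("flap_left",0),("flap_right",0),("jar",0),("mug",0),("carton",0)):
        for d in tip_of(c,n)[:3] if not n.startswith("flap") else spot_in(c,n)[:3]:
            print(n,round(d["score"],2),np.round(d["centre"]),np.round(pix2w(f,d["centre"],z),3)[:2])
E
```

```text
pics
scene [[-0.377, 0.694, -0.613, 1.282], [0.926, 0.29, -0.242, 0.377], [0.01, -0.659, -0.752, 1.04], [0.0, 0.0, 0.0, 1.0]] 477.8884779634077 -0.15319614487194713
box_lip 0.92 [338. 217.] [0.448 0.2  ]
box_keeper 0.69 [304. 259.] [0.619 0.167]
lid_grip 0.84 [391. 184.] [0.282 0.305]
lid_grip 0.74 [335. 221.] [0.478 0.201]
tray 0.64 [193. 208.] [ 0.539 -0.207]
flap_far 0.48 [177. 224.] [ 0.609 -0.218]
flap_far 0.22 [221. 211.] [ 0.517 -0.126]
flap_near 0.59 [198. 181.] [ 0.438 -0.247]
flap_left 0.96 [218. 212.] [ 0.522 -0.133]
flap_right 0.82 [158. 196.] [ 0.536 -0.328]
flap_right 0.68 [316. 267.] [0.596 0.192]
jar 0.78 [220. 287.] [ 0.747 -0.012]
mug 0.65 [284. 322.] [0.774 0.175]
carton 0.78 [153. 269.] [ 0.766 -0.201]
top [[0.016, -0.998, 0.057, 0.44], [-1.0, -0.016, -0.005, 0.059], [0.006, -0.056, -0.998, 1.138], [0.0, 0.0, 0.0, 1.0]] 385.2118711203637 -0.05320724289255356
box_lip 0.75 [232. 229.] [0.439 0.202]
box_keeper 0.68 [248. 166.] [0.619 0.162]
lid_grip 0.84 [199. 301.] [0.238 0.288]
lid_grip 0.55 [231. 213.] [0.483 0.204]
tray 0.76 [372. 202.] [ 0.526 -0.204]
flap_far 0.96 [379. 172.] [ 0.616 -0.226]
flap_far 0.75 [244. 112.] [0.792 0.183]
flap_near 0.72 [383. 226.] [ 0.456 -0.237]
flap_left 0.68 [345. 200.] [ 0.529 -0.124]
flap_left 0.18 [262. 198.] [0.532 0.121]
flap_right 0.87 [410. 192.] [ 0.558 -0.319]
flap_right 0.62 [242. 227.] [0.445 0.179]
jar 0.75 [310. 131.] [ 0.738 -0.018]
mug 0.62 [246. 117.] [0.775 0.174]
carton 0.84 [371. 121.] [ 0.77  -0.201]
```

```bash
python3 - <<'E'
import cv2
for n,c in(("scene0",(100,100,460,370)),("top0",(140,60,500,330))):
    im=cv2.imread(f"pics/{n}.png")[c[1]:c[3],c[0]:c[2]]
    cv2.imwrite(f"pics/{n}c.png",cv2.resize(im,None,fx=2.2,fy=2.2,interpolation=cv2.INTER_CUBIC))
E
```

```text
(no output)
```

View pics/scene0c.png

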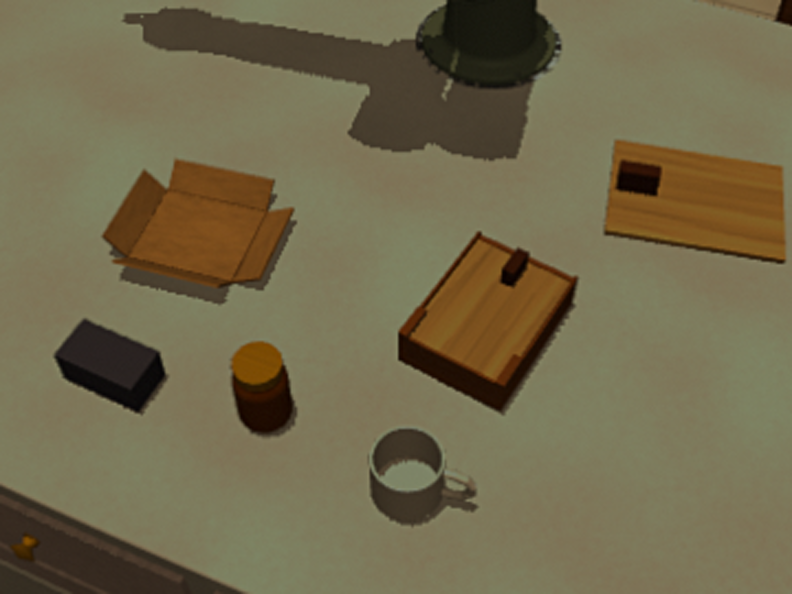

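View pics/top0c.png

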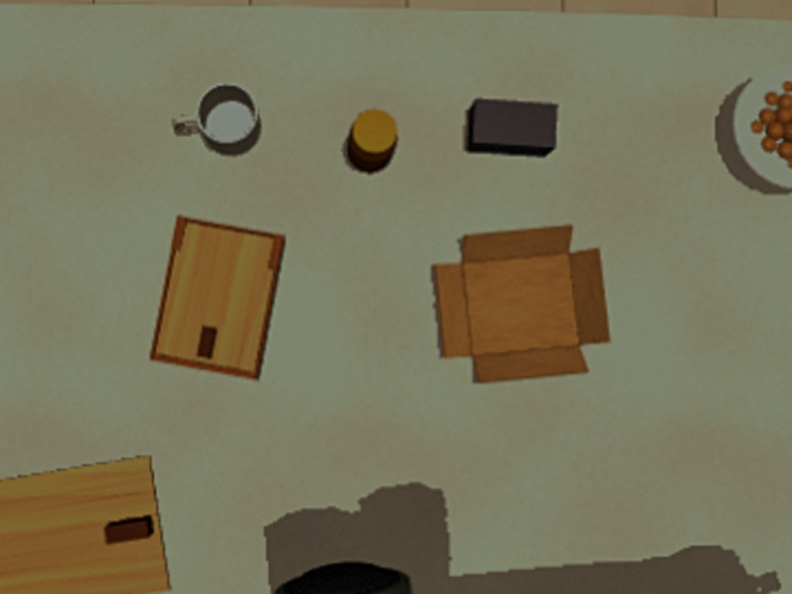

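The two crops show the tray at right with all four flaps only partly raised, the box at left with its lid closed, and a larger decoy lid nearest the robot. Tray bottom corners in the top crop are about (463,262), (568,252), (578,345) and (472,354). Box rim corners are (179,216), (284,236), (259,379) and (151,359).

```bash
cat > fit.py <<'E'
from h import *
from scipy.optimize import least_squares
F={c:grab_frame(c) for c in("top","scene")}
off={"top":(140,60),"scene":(100,100)}
def fit(local,obs,x0):
    def res(p):
        c,s=np.cos(p[2]),np.sin(p[2]); out=[]
        for cam,pts in obs.items():
            for L,uv in zip(local,pts):
                if uv is None: continue
                P=[p[0]+c*L[0]-s*L[1],p[1]+s*L[0]+c*L[1],L[2]]
                out+=list(w2pix(F[cam],P)[0]-(np.array(uv)/2.2+off[cam]))
        return np.array(out)
    r=least_squares(res,x0,loss="soft_l1"); return r.x,res(r.x).round(1)
z=.004
print("tray",*fit([(.065,.075,z),(.065,-.075,z),(-.065,-.075,z),(-.065,.075,z)],
 {"top":[(463,262),(568,252),(578,345),(472,354)],"scene":[(232,279),(132,255),(166,190),(268,210)]},[.53,-.2,.09]))
z=.052
print("box",*fit([(.095,.07,z),(.095,-.07,z),(-.095,-.07,z-.01),(-.095,.07,z-.01)],
 {"top":[(179,216),(284,236),(259,379),(151,359)],"scene":[(503,385),(400,333),(479,234),(577,278)]},[.53,.18,-.2]))
E
python3 fit.py
```

```text
tray [ 0.53750069 -0.21709798  0.11587262] [-1.4 -0.2  0.6 -0.5  1.2  0.6 -0.7  1.6  0.2  1.4 -2.9  0.9  0.3 -1.2
  0.2 -0.3]
box [ 0.53498096  0.18583183 -0.16743191] [-0.6 -0.  -0.  -0.3 -0.9  0.6 -0.1  0.7  0.2  0.4 -1.2 -0.5 -0.8 -0.1
 -0.2  0.6]
```

```bash
cat >> h.py <<'E'
TRAY=np.array([.5375,-.217]);TY=.11
BOX=np.array([.535,.186]);BY=-.175
def loc(c,yaw,x,y,z):
    return np.array([c[0]+np.cos(yaw)*x-np.sin(yaw)*y,c[1]+np.sin(yaw)*x+np.cos(yaw)*y,z])
def tr(x,y,z): return loc(TRAY,TY,x,y,z)
def bx(x,y,z): return loc(BOX,BY,x,y,z)
def pick_yaw(pos,yaw):
    """of yaw and yaw+pi take the pose with the smaller last joint"""
    c=[(abs(q[5]),down(a)) for a in(yaw,yaw+np.pi,yaw-np.pi) if (q:=ik(pos,down(a))) is not None]
    return min(c,key=lambda t:t[0])[1]
E
cat > fold.py <<'E'
from h import *
import sys
def fold(n,D,yaw):
    P=lambda d,z: tr(n[0]*(D+d),n[1]*(D+d),z)
    o=pick_yaw(P(.07,.15),yaw)
    movep(P(.07,.15),o)
    if move_l(P(.07,.007),.15,until_force=12): print("low contact",get_state()["position"])
    a=move_l(P(.024,.008),.08,until_force=25)
    b=move_l(P(.019,.032),.08,until_force=25)
    c=move_l(P(.000,.034),.04,until_force=7)
    s=get_state(); print(n,a,b,c,"d",round(float((np.array(s["position"])-tr(0,0,0))[:2]@(tr(*n,0)-tr(0,0,0))[:2]-D),4),np.round(s["contact_force"],1),round(s["clock"],1))
    move_l(P(.045,.034),.2); move_l(P(.06,.15),.3)
grab(30)
movep([.3,-.45,.2],down(TY))
fold((0,-1),.075,TY)
fold((-1,0),.065,TY+np.pi/2)
fold((0,1),.075,TY)
fold((1,0),.065,TY+np.pi/2)
movep([.3,0,.3],pick_yaw([.3,0,.3],np.pi/2)); 
for c in("top","scene"):
    f=grab_frame(c);save(f,c+"1")
E
python3 fold.py; python3 - <<'E'
import cv2,numpy as np
a=cv2.imread("pics/scene1.png")[130:260,120:270];b=cv2.imread("pics/top1.png")[130:260,310:460]
cv2.imwrite("pics/m1.png",cv2.resize(np.hstack([a,b]),None,fx=2.6,fy=2.6,interpolation=2))
E
```

```text
(0, -1) False False True d 0.0096 [ 0.1 -2.8  0.4] 6.9
(-1, 0) True False True d 0.0086 [-2.6 -0.7  0.6] 11.7
(0, 1) True False True d 0.0078 [1.5 2.4 1.6] 16.8
(1, 0) False False True d 0.0089 [2.6 1.4 1.2] 21.8
```

View pics/m1.png

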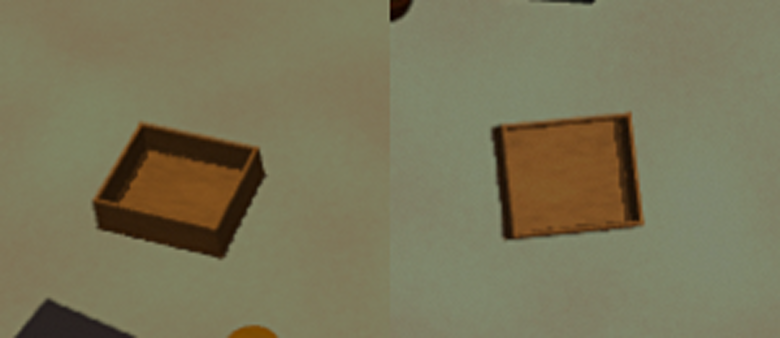

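The picture shows all four tray sides standing upright in both views. Next I'll refine the handle position using its dark pixels.

```bash
cat > hand.py <<'E'
from h import *
from scipy.optimize import least_squares
import itertools
obs={}
C=np.array(list(itertools.product((-.02,.02),(-.008,.008),(-.013,.013))))
for c in("top","scene"):
    f=grab_frame(c); g=f["img"].max(2).astype(int)
    u,v=w2pix(f,bx(-.057,0,.061))[0].astype(int)
    sub=g[v-14:v+15,u-14:u+15]; m=(sub<np.median(sub)*.5).astype(np.uint8)
    n,l,s,ce=cv2.connectedComponentsWithStats(m); print(c,s[1:].tolist())
    k=min([i for i in range(1,n) if s[i,4]>25],key=lambda i:np.hypot(*(ce[i]-14)))
    obs[c]=(f,ce[k]+[u-14,v-14],s[k])
def pred(f,p):
    Rz=R.from_euler("z",BY).as_matrix(); uv=w2pix(f,C@Rz.T+[p[0],p[1],.061])
    h=cv2.convexHull(uv.astype(np.float32)); M=cv2.moments(h); return np.array([M["m10"],M["m01"]])/M["m00"]
for cs in(["top"],["scene"],["top","scene"]):
    r=least_squares(lambda p:np.concatenate([pred(obs[c][0],p)-obs[c][1] for c in cs]),bx(-.057,0,0)[:2])
    print(cs,r.x.round(4),np.round(r.fun,2))
print(bx(-.057,0,0))
E
python3 hand.py
```

```text
top [[10, 9, 8, 14, 84]]
scene [[9, 6, 12, 17, 128]]
['top'] [0.4779 0.197 ] [-0. -0.]
['scene'] [0.48   0.1965] [-0.02  0.12]
['top', 'scene'] [0.4788 0.1963] [ 0.25 -0.32  0.06 -0.21]
[0.47887059 0.19592416 0.        ]
```

```bash
cat > lid.py <<'E'
from h import *
Rb=R.from_euler("z",BY)
G=np.array([-.057,0,.053])   # TCP in box frame at grasp
o=pick_yaw(bx(-.057,0,.053),BY+np.pi/2)
let_go()
movep(bx(-.057,0,.14),o)
print("contact",move_l(bx(*G),.1,until_force=10))
grab(70); s=get_state(); print("grip",s["finger_gap"],s["grasp_force"])
piv=np.array([.091,0,.042])
def pose(th,dx,dz=0):
    Ry=R.from_euler("y",th); p=Ry.apply(G-piv)+piv+[dx,0,dz]
    return bx(*p),(Rb*Ry*Rb.inv()*R.from_rotvec(o)).as_rotvec()
def go(th,dx,dz=0,v=.05):
    p,r=pose(th,dx,dz); hit=move_l(p,v,rot=r,until_force=30); s=get_state()
    print(th,dx,hit,np.round(s["contact_force"],1),round(s["finger_gap"],3),round(s["clock"],1))
    return hit
go(.03,-.0008,v=.02); go(.06,-.001,v=.02)
go(.06,-.027); sleep(.15)
for c in("scene",): save(grab_frame(c),"lid1",(270,150,420,290),4)
E
python3 lid.py
```

```text
contact False
grip 0.1721545536254468 68.94078969955444
0.03 -0.0008 False [ 0.5 -0.2  0.1] 0.168 28.5
0.06 -0.001 False [ 0.2 -0.  -0.3] 0.166 28.8
0.06 -0.027 False [-1.3  0.6  0.4] 0.171 29.5
```

View pics/lid1.png

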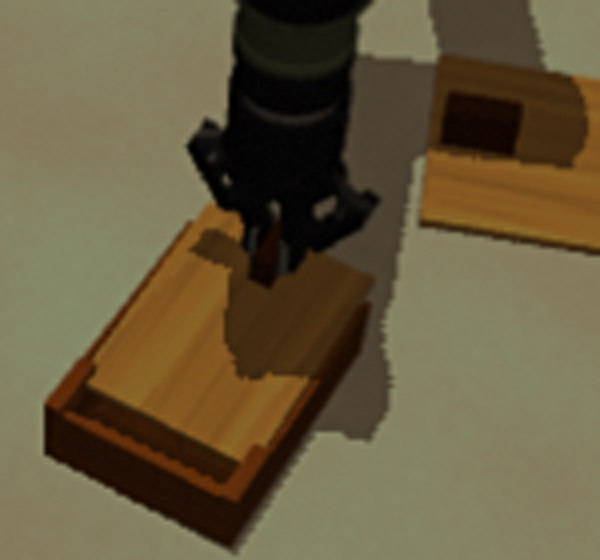

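The lid is drawn forward with its front over the lip and a gap open at the rear. Next I'll take it out and lay it down.

```bash
cat > lay.py <<'E'
exec(open("lid.py").read().split("let_go()")[0])
exec("piv=np."+open("lid.py").read().split("piv=np.")[1].split("go(.03")[0])
go(.06,-.07,.001); go(.03,-.085,.03); go(0,-.085,.09,v=.1)
t=np.array([.36,-.01,.10]); r=pick_yaw(t,np.pi/2)
ang=(R.from_rotvec(r)*R.from_rotvec(o).inv()).magnitude(); print("turn",ang)
if ang>2: r=(R.from_rotvec(r)*R.from_euler("z",np.pi)).as_rotvec()
move_l(t,.2,rot=r)
print("gap",get_state()["finger_gap"])
hit=move_l([t[0],t[1],.009],.05,until_force=4); s=get_state()
print(hit,s["position"],s["finger_gap"],s["clock"])
let_go(); move_l([t[0],t[1],.12],.2)
movep([.38,-.2,.3],r)
for c in("top","scene"): save(grab_frame(c),c+"2",(150,90,430,290),2.8)
E
python3 lay.py
```

```text
0.06 -0.07 False [ 0.3  0.9 -1.3] 0.171 30.7
0.03 -0.085 False [-0.8  0.6 -1.9] 0.165 31.4
0 -0.085 False [-0.1 -0.4 -1.6] 0.169 32.1
turn 0.17500000000000004
gap 0.1695874393127056
True [ 0.35996101 -0.00997887  0.01135216] 0.16649161504948198 35.075
```

View pics/top2.png

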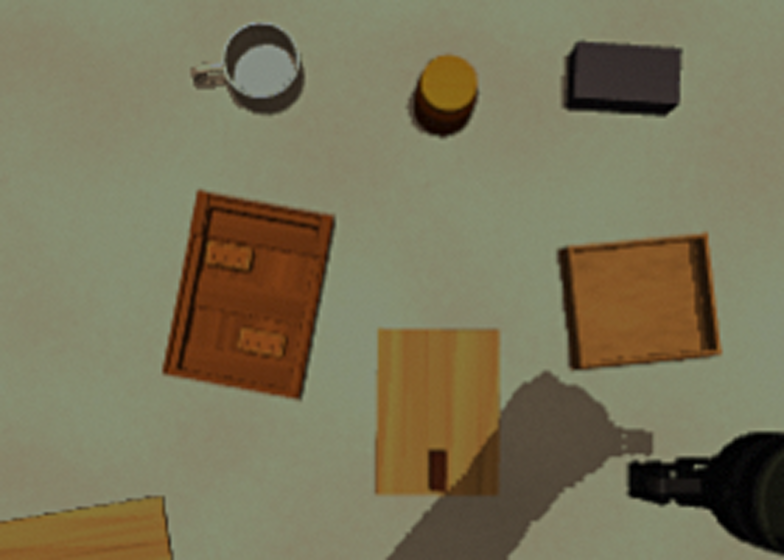

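View pics/scene2.png

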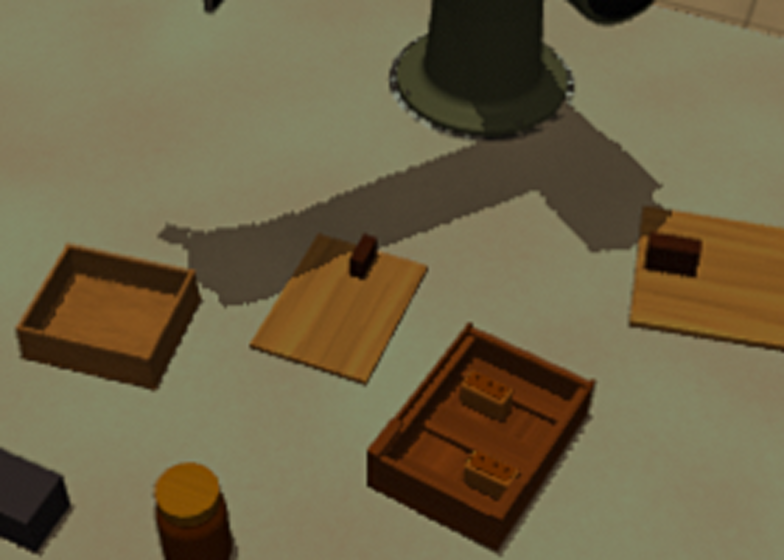

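The lid lies flat on the counter with its handle up at top-crop (437,470). The box holds two rusks, at top-crop (229,255) in the rear channel and (261,342) in the front one.

```bash
python3 - <<'E'
from h import *
Ri=R.from_euler("z",-BY)
for c in("top","scene"):
    f=grab_frame(c)
    for d in tip_of(c,"rusk0_mid"):
        P=pix2w(f,d["centre"],.021); print(c,round(d["score"],2),np.round(d["centre"]),P.round(3)[:2],Ri.apply(P-[*BOX,0]).round(4)[:2])
    if c=="top":
        for u in((229,255),(261,342)):
            P=pix2w(f,np.array(u)/2.8+[150,90],.036);print("top face",Ri.apply(P-[*BOX,0]).round(4)[:2])
E
```

```text
top 0.69 [246. 213.] [0.488 0.167] [-0.0434 -0.0265]
top face [0.0376 0.029 ]
top face [-0.0439 -0.0208]
scene 0.51 [321. 231.] [0.493 0.169] [-0.0386 -0.0243]
```

```bash
cat > rusk.py <<'E'
from h import *
import sys
def rusk(y,sgn,tx):
    x=sgn*.0275
    o=pick_yaw(bx(x,y,.1),BY)
    let_go(); movep(bx(x,y,.14),o)
    hit=move_l(bx(x,y,.018),.12,until_force=8); z=get_state()["position"][2]; print("hit",hit,round(z,4))
    if hit: move_l(bx(x,y,.14)); return False
    grab(30); s=get_state(); print("grip",round(s["finger_gap"],3),s["grasp_force"],np.round(s["contact_force"],1))
    move_l(bx(x+sgn*.004,y,z),.03,until_force=20); s=get_state(); print("grip",round(s["finger_gap"],3),np.round(s["contact_force"],1))
    move_l(bx(x+sgn*.004,y,.15),.15); g=get_state()["finger_gap"]; print("gap",round(g,3))
    if g<.15: print("LOST"); return False
    t=tr(tx,0,.15); r=pick_yaw(t,TY+np.pi/2); movep(t,r)
    g=get_state()["finger_gap"]; print("gap over tray",round(g,3))
    if g<.15: print("LOST"); return False
    hit=move_l(tr(tx,0,.0165),.08,until_force=4); s=get_state(); print("placed",hit,round(s["position"][2],4),round(s["finger_gap"],3))
    let_go(); move_l(t,.2); print(round(get_state()["clock"],1)); return True
def away():
    t=[.35,-.12,.35]; movep(t,pick_yaw(t,np.pi/2))
if __name__=="__main__":
    rusk(-.024,-1,-.031); away()
    for c in("top","scene"): save(grab_frame(c),c+"3",(150,90,430,290),2.8)
E
python3 rusk.py
```

```text
hit False 0.0186
grip 0.275 31.535106897354126 [-6.   1.   7.6]
grip 0.275 [ 0.6 -0.3  0.4]
gap 0.274
gap over tray 0.273
placed False 0.017 0.274
47.3
```

View pics/top3.png

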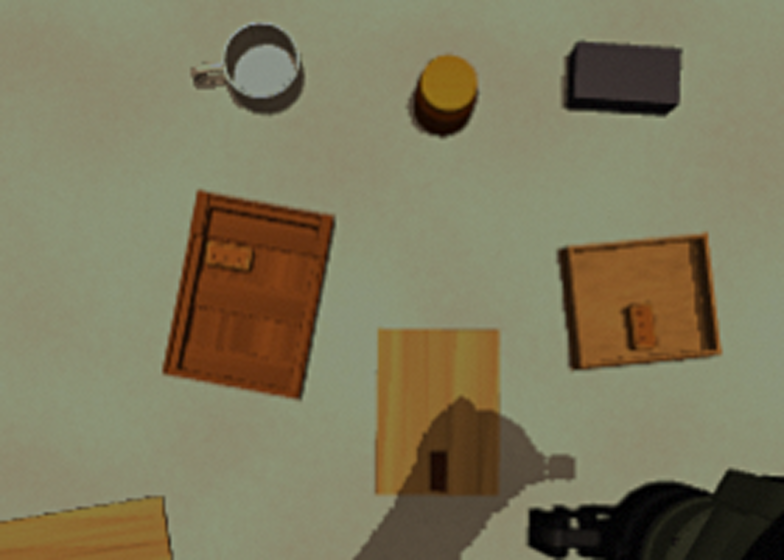

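The first rusk lies on the tray floor at (641,325), and the second is still at (229,255) in the box.

```bash
python3 - <<'E'
from rusk import *
rusk(.029,1,.031); away()
im=[]
for c,w in(("top",(200,140,440,290)),("scene",(120,150,400,300))):
    f=grab_frame(c); save(f,c+"4",w,2.8)
    print(c,[(round(d["score"],2),np.round(d["centre"]).tolist()) for d in spot_in(c,"rusk0_mid")])
E
```

```text
hit False 0.0188
grip 0.275 32.30112612247467 [ 0.8 -0.3  1.7]
grip 0.275 [ 0.2  0.3 -0.3]
gap 0.275
gap over tray 0.271
placed False 0.017 0.275
58.2
top [(0.53, [379.0, 207.0])]
scene [(0.73, [192.0, 195.0]), (0.72, [196.0, 183.0])]
```

View pics/top4.png

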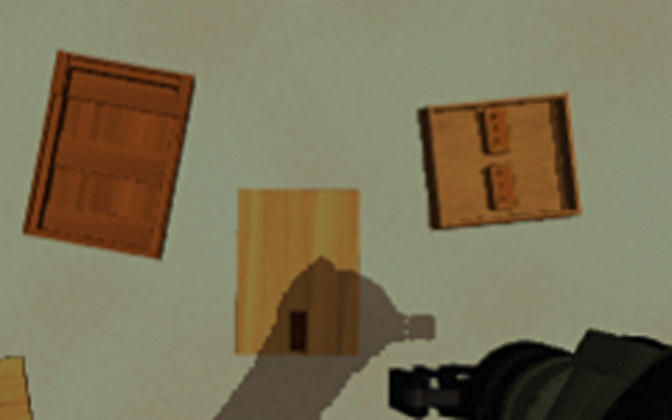

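View pics/scene4.png

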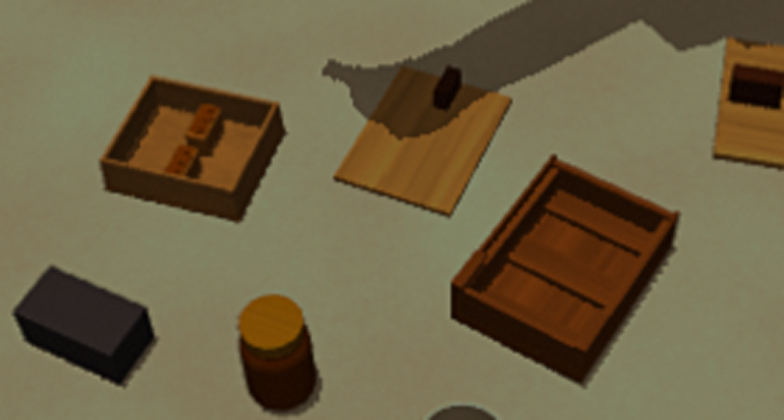

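The box is empty, and both rusks stand apart on the tray floor at top-crop (497,130) and (501,187). The tray's sides are upright and the lid lies flat.

```bash
python3 -c "
from cell import *
print(sign_off())"
```

```text
the job is handed in; nothing more can be done
None
```

The job is handed in: all four tray sides are upright, the lid lies flat on the counter handle up, and both rusks found in the box stand apart on the tray floor; the jar and carton look untouched, but the mug is out of frame in the final pictures, and no verdict came back.

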